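# Fire truck through the toy bin's sprung flap

## Robot

A 6-joint arm with a two-finger parallel gripper is mounted at the origin on the work surface. World frame = base frame: x ahead of the robot, y to its left, z up, the work surface at z = 0. Lengths are in m, angles in rad, forces in N, time in s.
With the tool pointing down it reaches from about 0.3 to 0.875 m from the base axis. Payload 6.4 kg.
Tool frame: the origin (TCP) lies midway between the tips of the shut fingers; the grasp point (between the pads) lies ctrl.grip_point_offset behind it (ctrl.grip_point_offset is the distance from the TCP to the grasp point, in m); z points along the fingers, y is the direction in which the jaws open and shut (so a half turn about z gives the same grasp; the last joint's range is limited). The gripper opens to 85 mm and grips with 20 to 120 N. Pads are 22 mm wide; open, the fingers measure 114 mm over their backs; the gripper's body (76 mm by 85 mm) begins 54 mm behind the grasp point. The pads swing forward as they close: fully open they stand 13 mm farther back than shut.
Start: joints at [-1.327, 0.181, 1.607, -0, 1.354, -0.206], TCP at [0.25, -0.518, 0.231] pointing down, gripper open.
Joint ranges: [-2.99, 2.99], [-0.89, 2.07], [0.3, 2.58], [-1.14, 4.28], [0, 2.63], [-3.12, 3.12]. Speed limits (rad/s): [2.57, 2.57, 3.01, 3.14, 3.14, 3.14].

## Interface

Orientations are given as a unit quaternion [w, x, y, z].
In Python, from bench import ctrl, viewer gives the robot as it stands.
- The arm moves only by the shell command python3 -m handwheel 'ROWS' [OPENING]. ROWS is JSON, a list of rows, each an object with "travel": the shift along the tool's x, y, z as a fraction of full scale, a list of three; "dr": the turn, a rotation vector about the tool's x, y, z as a fraction of full scale, a list of three. A call has 1 to 20 rows; each row shifts and turns the pose as measured when the row begins, along the tool's axes as they then stand; what a row does not reach is not made up. Full scale, the value 1, is 150 mm for a shift and 30 degrees for a turn. A row lasts 1/12 s, in which the tool goes at most 41.7 mm and 7.16 degrees, less where a joint would pass 70% of its speed; a pose out of reach is approached as far as the arm can. A call with a number of a shift or a turn outside -1 to 1 is refused whole. A call with a gripper value outside its range is refused whole. OPENING is the opening, from -1 (shut) to 1 (fully open), set as the call begins (- or left out, the last holds). The fingers move at their own pace and stop on an object; the grip force is fixed at half the most. Time passes only in rows, so rows that do not move let the fingers close. It gives the time, the measured TCP pose, the force and the opening at its end, in the units of the state.
- ctrl.get_obs(): the state, without advancing time (a new reading comes with each control period).
- viewer.camera(name): name is "scene" or "top" or "wrist"; returns the picture (420x560x3 uint8, red, green, blue); there is no depth.
- viewer.get_calibration(name): a dict with "camera_matrix" (3x3 intrinsics, pixels), "R" (3x3) and "t" (3): a world point X has camera coordinates R X + t. Camera axes: x right, y down, z forward; pixel columns grow to the right and rows downward; lengths in m; the calibration is good to about 2 mm. A picture is of the moment at which its call begins: read the wrist's pose just before it. get_calibration takes no time and is no camera call; for the wrist camera it gives the pose at the moment of the call.
- ctrl.hand_in(): hands the job in, once; it reports no verdict.
The state is a dict: "time_s": time; "q": joint angles; "dq": joint speeds; "joint_efforts": joint torques, N m; "eef_pos": TCP position; "eef_rot": TCP orientation; "wrist_force": force on the tool from outside, world axes, zero at the start; "torque": the same for the moment, N m; "opening": opening from 0.0 (shut) to 1.0 (fully open).
Only numpy, scipy, OpenCV 4.12 (cv2) and the standard library are available. Lean on these libraries where they do the work, as an engineer would, in place of code of your own. Each camera call takes 0.05 s, during which the arm holds its last target. There are 200 camera calls.

## Task

Put the toy fire truck away in the toy bin: push the self-closing flap inward with one finger and, while that finger keeps it open, push the truck along the ledge and through the doorway with the other finger, so that it drops into the bin and the flap swings shut behind it. Only push the truck, never lift it, and do not shove the flap open with the truck. Leave the other toys standing round the bin where they are.

Things in the scene. Friction and masses are not known exactly. Their poses are not given: they have to be found in the camera images.
- bin: Open-topped wooden toy bin with a ledge in front of it, fixed to the bench. Origin on the bench (z = 0) under the middle of the doorway; x points into the bin, y to the left as one looks in, z up. Ledge: x -160 to 0, y -75 to 75, top 85 above the bench. Bin behind it: x 0 to 180. Nothing covers ledge, doorway or bin: fingers pointing down can work along all of it.
- lane (a point): Middle of the truck's lane, on top of the ledge (85 above the bench), at x = -86, y = -22 of the bin. Two kerbs 6 high and 6 wide run along the bin's x from x = -156 to -16, their inner faces at y = -47 and y = 3.
- threshold (a point): Middle of the doorway at ledge height: x = 0, y = 0 of the bin, 85 above the bench. Here the ledge ends and drops straight down to the bin floor. The doorway lies between jambs at y = -55 and y = 55, is open at the top and closed by the flap.
- bin_floor (a point): Middle of the inner floor of the bin, 8 above the bench, at x = 85 of the bin. Inside the bin measures 170 (x) by 130 (y); walls and jambs reach 150 above the bench. A flat toy brick 24 high lies at the back of the floor; it may be bumped.
- flap (a joint): Opening angle of the flap, rad: 0 shut, grows as it swings into the bin (+x), stop at 1.5. Upright plywood panel 6 thick, 89 to 145 above the bench, hinged at the left jamb, free edge at the right one. A spring shuts it when let go: 0.12 N m shut plus 0.10 N m per rad. Pushed 28 from the hinge (y = 27 of the bin) it needs about 4 to 5 N and the finger stays clear of the lane.
- flap_edge (a point): Middle of the free vertical edge of the flap, 108 from the hinge axis, 117 above the bench.
- flap_hinge (a point): Point on the flap's vertical hinge axis, at x = 3, y = 55 of the bin, 117 above the bench. A finger that pushes straight along x close to the hinge always has the panel deeper in the bin across the lane than at the finger; beyond 1.1 rad the panel is out of the lane.
- truck: Stubby one-piece plastic fire truck with a ladder on its back, standing on the ledge between the kerbs, nose to the flap. 50 long (x), 38 wide (y), cab 44 high, rear end 34 high with a flat upright tail face. Origin at the centre of its underside, x towards its nose, z up. About 80 g (56 to 112). Its wheels do not turn: it slides. Past the threshold it tips and drops into the bin.
- piggy_bank: Bystander, not to be disturbed: ceramic piggy bank on four stub legs, 100 long, 66 wide, 78 high; origin at the centre of its underside.
- spinning_top: Bystander, not to be disturbed: wooden spinning top on its blunt foot, 56 across, 60 high with a thin stem; origin at the centre of its underside.
- block: Bystander, not to be disturbed: plastic building block, 60 x 30 x 30; origin at the centre of its underside.
- beaker: Bystander, not to be disturbed: plastic beaker, 66 across, 75 high; origin at the centre of its underside.
- wooden_car: Bystander, not to be disturbed: wooden toy car, 70 x 42 x 46; origin at the centre of its underside.
- stacking_ring_cone: Bystander, not to be disturbed: stepped wooden cone, 80 across, 76 high; origin at the centre of its underside.
Mind the look-alikes: they are no part of the job. Leave any blue, grey or turquoise look-alike of the truck alone.

How it is judged:
By the outcome, as a careful person would: the job done as asked, in the order asked, and still so for the second after the job is handed in, with the robot touching nothing.
It also fails if it takes over 34 s, if anything falls off the work surface, if the arm or the gripper's body presses on something with over 40 N, if the wrist force passes 120 N, or if a joint passes its speed limit or range.

## Working session

There is one attempt and no reset: what is moved stays moved. The work goes in short steps, Python scripts to look and compute and a shell command to move; the robot and the scene stay as the last step left them, time stands still between calls to the robot, and variables do not carry over. Pictures are saved under pics/ and viewed, about 8 in all and at most 12, crops included, and the job is handed in when it is done.

```bash
ls; mkdir -p pics
python3 - <<'E'
from bench import ctrl, viewer
import cv2, numpy as np
for n in ("scene","top"):
    im=viewer.camera(n); cv2.imwrite(f"pics/{n}0.png",cv2.cvtColor(im,cv2.COLOR_RGB2BGR))
    c=viewer.get_calibration(n); print(n,{k:np.round(v,4).tolist() for k,v in c.items()})
o=ctrl.get_obs(); print(o, ctrl.grip_point_offset)
E
```

```text
pics
scene {'camera_matrix': [[496.4754, 0.0, 283.0839], [0.0, 496.4754, 202.6598], [0.0, 0.0, 1.0]], 'R': [[-0.4853, 0.8743, 0.0102], [0.6065, 0.3451, -0.7163], [-0.6297, -0.3415, -0.6977]], 't': [0.2564, -0.2472, 1.7326]}
top {'camera_matrix': [[396.7654, 0.0, 278.9018], [0.0, 396.7654, 208.1585], [0.0, 0.0, 1.0]], 'R': [[-0.0235, -0.9995, 0.0232], [-0.9829, 0.0188, -0.1833], [0.1827, -0.0271, -0.9828]], 't': [0.004, 0.5446, 0.9163]}
{'time_s': 0.1, 'q': array([-1.32728320e+00,  1.81449016e-01,  1.60792396e+00,  1.54712214e-05,
        1.35380505e+00, -2.06310869e-01]), 'dq': array([ 0.00026226, -0.00088186, -0.00329929,  0.00101033,  0.00261535,
       -0.00098522]), 'joint_efforts': array([ 1.25044789e-04, -4.45877516e+01, -3.52235627e+01, -2.86225104e-04,
        4.14868453e-03,  4.38785861e-06]), 'eef_pos': array([ 0.2499046 , -0.5172949 ,  0.23047651]), 'eef_rot': array([-7.92687002e-04,  9.74813804e-01,  2.23018877e-01, -7.19238037e-06]), 'wrist_force': array([-0.24028393, -0.89202992,  0.36286681]), 'torque': array([-0.00796553,  0.02208863, -0.00341894]), 'opening': 1.0009607788564212} 0.0187
```

View pics/top0.png

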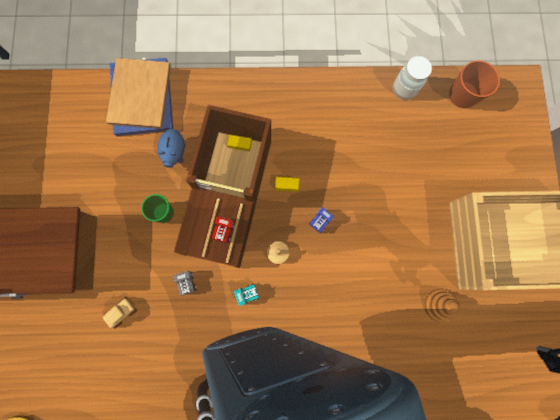

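View pics/scene0.png

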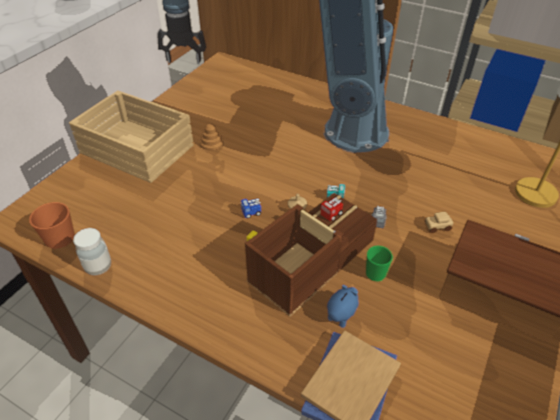

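Candidates for the truck (top view): red at (222,230) on the ledge, blue (320,220), grey (185,283), turquoise (246,295). I pick the red one on the ledge between the kerbs, and check it in a close crop.

Run:
```python
import cv2
im=cv2.imread("pics/top0.png")[100:272,165:285]
im=cv2.resize(im,None,fx=3.45,fy=3.45,interpolation=cv2.INTER_CUBIC)
for k in range(0,120,20): cv2.putText(im,str(165+k),(int(k*3.45),10),0,.35,(255,255,255),1); cv2.line(im,(int(k*3.45),12),(int(k*3.45),18),(255,255,255),1)
for k in range(0,172,20): cv2.putText(im,str(100+k),(0,int(k*3.45)+4),0,.35,(255,255,255),1)
cv2.imwrite("pics/crop1.png",im)
```

```text
(no output)
```

View pics/crop1.png

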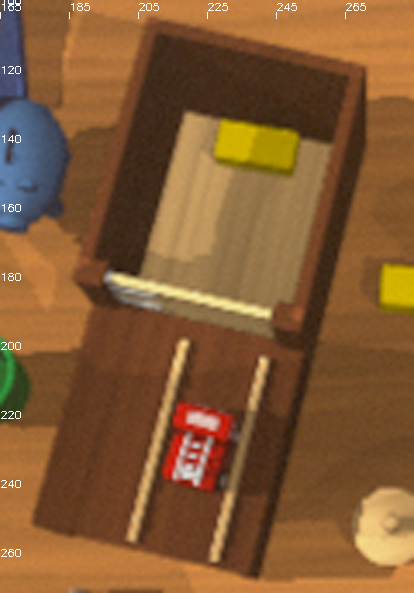

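The crop shows the red truck with white ladder at about (222,230), cab toward the flap, between pale kerbs; flap is shut, hinge at the left jamb (190,180). I fit the bin pose from the corners.

```bash
cat > h.py <<'E'
import numpy as np, cv2
from scipy.optimize import least_squares
from scipy.spatial.transform import Rotation as R
def ray(cal,uv,z):
    K,Rm,t=(np.array(cal[k]) for k in("camera_matrix","R","t"))
    c=-Rm.T@t; d=Rm.T@np.linalg.solve(K,np.r_[uv,1.]); return c+d*(z-c[2])/d[2]
def proj(cal,X):
    p=np.array(cal["R"])@X+cal["t"]; p=np.array(cal["camera_matrix"])@p; return p[:2]/p[2]
def b2w(b,p): 
    c,s=np.cos(b[2]),np.sin(b[2]); return np.array([b[0]+c*p[0]-s*p[1],b[1]+s*p[0]+c*p[1],*p[2:]])
def w2b(b,p):
    c,s=np.cos(b[2]),np.sin(b[2]); d=np.array(p[:2])-b[:2]; return np.array([c*d[0]+s*d[1],-s*d[0]+c*d[1]])
def axes():
    from bench import ctrl
    o=ctrl.get_obs(); q=o["eef_rot"]; return o,R.from_quat([q[1],q[2],q[3],q[0]])
E
python3 - <<'E'
from h import *
from bench import viewer
cal=viewer.get_calibration("top")
L=[((184,341),(-16,6,91)),((133,541),(-156,6,91)),((264,357),(-16,-50,91)),((215,561),(-156,-50,91)),
((35,523),(-160,75,85)),((257,577),(-160,-75,85)),((150,20),(180,75,150)),((366,67),(180,-75,150))]
uv=[(np.array(a)+.5)/3.45-.5+[165,100] for a,_ in L]
P=[np.array(p)/1000 for _,p in L]
W=[ray(cal,u,p[2]) for u,p in zip(uv,P)]
f=lambda b:np.concatenate([b2w(b,p)[:2]-w[:2] for p,w in zip(P,W)])
s=least_squares(f,[.6,.1,0]); b=s.x; print(b,np.round(s.fun.reshape(-1,2)*1e3,1)); np.save("bin.npy",b)
im=cv2.cvtColor(cv2.imread("pics/top0.png"),cv2.COLOR_BGR2HSV)
m=(((im[...,0]<6)|(im[...,0]>174))&(im[...,1]>170)&(im[...,2]>120)).astype(np.uint8)
m[:200]=0;m[260:]=0;m[:,:200]=0;m[:,250:]=0
ys,xs=np.nonzero(m);print(len(xs),xs.min(),xs.max(),ys.min(),ys.max())
for z in(.034+.085,.044+.085):
  B=np.array([w2b(b,ray(cal,(x,y),z)) for x,y in zip(xs,ys)])*1e3; print(z,B.min(0),B.max(0))
for n,p in dict(lane=(-86,-22,85),flap=(-30,27,100),thr=(0,0,85),back=(-160,-22,100)).items(): w=b2w(b,np.array(p)/1e3);print(n,w,np.hypot(*w[:2]))
# bystanders in bin frame approx
for n,u,z in (("pig",(171,148),.05),("beaker",(156,209),.075),("top",(278,253),.05),("block",(288,184),.03),("grey",(185,283),.04),("turq",(246,295),.04),("blue",(320,220),.04)):
  print(n,np.round(w2b(b,ray(cal,u,z))*1e3))
o,r=axes(); print(r.as_matrix().round(3))
E
```

```text
[ 0.57733577  0.12382249 -0.24547066] [[ 0.6 -1.6]
 [-1.3 -0.4]
 [-0.9 -2. ]
 [-0.6 -0.9]
 [-2.1  1.7]
 [ 0.2  2.8]
 [ 2.8  1.9]
 [ 1.3 -1.5]]
191 212 232 216 241
0.11900000000000001 [-113.33935492  -40.80092317] [-60.84980374  -3.25011364]
0.129 [-114.06825618  -42.0741448 ] [-62.17436092  -4.94946507]
lane [0.4885675  0.12338109 0.085     ] 0.503905841813181
flap [0.55479642 0.1573035  0.1       ] 0.5766658164681149
thr [0.57733577 0.12382249 0.085     ] 0.590464730735949
back [0.4167858  0.14136405 0.1       ] 0.44010702431803295
pig [ 89. 160.]
beaker [-71. 146.]
top [-106. -157.]
block [  69. -144.]
grey [-224.   42.]
turq [-219. -106.]
blue [  -4. -240.]
[[ 0.901  0.435 -0.   ]
 [ 0.435 -0.901  0.002]
 [ 0.    -0.002 -1.   ]]
```

```bash
python3 -m handwheel '[{"travel":[0,0,0],"dr":[0,0,-0.238]},{"travel":[0,0,0],"dr":[0,0,-0.238]},{"travel":[0,0,0],"dr":[0,0,-0.238]},{"travel":[0,0,0],"dr":[0,0,-0.238]},{"travel":[0,0,0],"dr":[0,0,-0.238]},{"travel":[0,0,0],"dr":[0,0,-0.238]},{"travel":[0,0,0],"dr":[0,0,-0.238]},{"travel":[0,0,0],"dr":[0,0,-0.238]},{"travel":[0,0,0],"dr":[0,0,-0.238]},{"travel":[0,0,0],"dr":[0,0,-0.238]}]' 1
cat >> h.py <<'E'
def goal(p,alpha=25):
    """print tool-frame error (fractions) to bin-frame TCP p (mm), jaw axis at alpha deg in bin frame"""
    b=np.load("bin.npy"); o,r=axes(); M=r.as_matrix()
    w=b2w(b,np.array(p)/1e3); d=r.inv().apply(w-o["eef_pos"])
    a=np.degrees(np.arctan2(M[1,1],M[0,1])); e=(np.degrees(b[2])+alpha-a+90)%180-90
    z=np.array([0,0,-1.]); tilt=r.inv().apply(np.cross(M[:,2],z))
    print("t",o["time_s"],"tcp bin mm",np.round(np.r_[w2b(b,o["eef_pos"]),o["eef_pos"][2]]*1e3,1),"jaw",a-np.degrees(b[2]))
    print("tool shift mm",np.round(d*1e3,1),"frac",np.round(d/.15,4),"yaw err about tool z, frac",-e/30,"tilt",tilt/np.radians(30),"F",o["wrist_force"].round(1))
    c,s=np.cos(b[2]),np.sin(b[2])
    print("10mm along bin +x frac:",np.round(r.inv().apply([c,s,0])*.01/.15,4),"+y:",np.round(r.inv().apply([-s,c,0])*.01/.15,4), "q",o["q"].round(2))
E
python3 -c "
from h import *; goal((-86,5,230))"
```

```text
time_s: 0.93
eef_pos: [0.249, -0.5138, 0.2247]
eef_rot: [-0.005, 0.658, 0.753, 0.004]
wrist_force: [-0.2, -0.2, -0.3]
opening: 1.004
t 0.9333 tcp bin mm [-163.5 -698.3  224.7] jaw 21.72411391953426
tool shift mm [624.6 332.3   1.9] frac [4.1642 2.2155 0.0128] yaw err about tool z, frac -0.1091962026821913 tilt [-2.45519354e-03 -2.32147282e-02  6.01949948e-21] F [-0.2 -0.2 -0.3]
10mm along bin +x frac: [-0.0247  0.0619 -0.0004] +y: [0.0619 0.0247 0.0007] q [-1.33  0.19  1.61  0.    1.35 -1.46]
```

```bash
python3 -m handwheel '[{"travel":[0.24,0.127,0],"dr":[0,0,-0.109]},{"travel":[0.24,0.127,0],"dr":[0,0,0]},{"travel":[0.24,0.127,0],"dr":[0,0,0]},{"travel":[0.24,0.127,0],"dr":[0,0,0]},{"travel":[0.24,0.127,0],"dr":[0,0,0]},{"travel":[0.24,0.127,0],"dr":[0,0,0]},{"travel":[0.24,0.127,0],"dr":[0,0,0]},{"travel":[0.24,0.127,0],"dr":[0,0,0]},{"travel":[0.24,0.127,0],"dr":[0,0,0]},{"travel":[0.24,0.127,0],"dr":[0,0,0]},{"travel":[0.24,0.127,0],"dr":[0,0,0]},{"travel":[0.24,0.127,0],"dr":[0,0,0]},{"travel":[0.24,0.127,0],"dr":[0,0,0]},{"travel":[0.24,0.127,0],"dr":[0,0,0]},{"travel":[0.24,0.127,0],"dr":[0,0,0]}]'
python3 -c "
from h import *; goal((-86,5,180))"
```

```text
time_s: 2.18
eef_pos: [0.4229, 0.0816, 0.227]
eef_rot: [-0.007, 0.638, 0.77, 0.005]
wrist_force: [1.4, -1.0, 0.0]
opening: 1.001
t 2.1833 tcp bin mm [-139.6  -78.5  227. ] jaw 24.706915896374213
tool shift mm [52.7 83.6 47.8] frac [0.3512 0.5572 0.3186] yaw err about tool z, frac -0.00976947012085958 tilt [-1.04772625e-03 -3.17879521e-02  5.81159409e-21] F [ 1.4 -1.   0. ]
10mm along bin +x frac: [-0.0279  0.0606 -0.0005] +y: [0.0606 0.0279 0.001 ] q [-0.1  -0.15  1.95  0.02  1.35 -0.29]
```

```bash
python3 -m handwheel '[{"travel":[0.117,0.186,0.05],"dr":[0,-0.03,-0.01]},{"travel":[0.117,0.186,0.05],"dr":[0,0,0]},{"travel":[0.117,0.186,0.05],"dr":[0,0,0]},{"travel":[0,0,0],"dr":[0,0,0]}]'
python3 - <<'E'
from h import *
from bench import viewer
goal((-86,5,130))
c=viewer.get_calibration("wrist"); im=viewer.camera("wrist"); cv2.imwrite("pics/w1.png",cv2.cvtColor(im,cv2.COLOR_RGB2BGR))
np.savez("w1.npz",**c); b=np.load("bin.npy")
for p in ((-112,-3,119),(-112,-41,119),(-16,3,91),(-16,-47,91),(0,55,150),(0,-55,150),(-160,75,85),(-160,-75,85)): print(p,proj(c,b2w(b,np.array(p)/1e3)).round())
E
```

```text
time_s: 2.52
eef_pos: [0.4969, 0.1613, 0.203]
eef_rot: [-0.0, 0.633, 0.774, 0.001]
wrist_force: [-0.6, -0.7, -0.5]
opening: 0.998
t 2.5167 tcp bin mm [-87.1  16.8 203. ] jaw 25.5334834447102
tool shift mm [-11.2  -4.2  73. ] frac [-0.0748 -0.0277  0.4867] yaw err about tool z, frac 0.017782781490339992 tilt [ 1.79948880e-03 -3.32721981e-03  4.28868814e-23] F [-0.6 -0.7 -0.5]
10mm along bin +x frac: [-0.0287  0.0602  0.    ] +y: [0.0602 0.0287 0.0001] q [ 0.09  0.09  1.77  0.    1.28 -0.12]
(-112, -3, 119) [235. 223.]
(-112, -41, 119) [215. 265.]
(-16, 3, 91) [345. 252.]
(-16, -47, 91) [318. 299.]
(0, 55, 150) [424. 232.]
(0, -55, 150) [342. 361.]
(-160, 75, 85) [224.  96.]
(-160, -75, 85) [157. 258.]
```

View pics/w1.png

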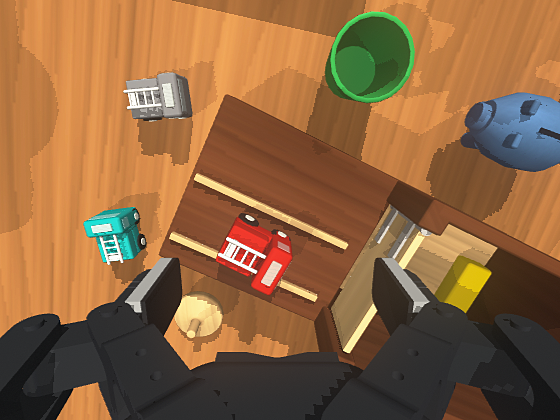

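The wrist view agrees with the fit: ledge corners (226,96), (162,255), truck tail edge (239,214)–(218,262), all within ~3 mm of prediction; red truck with ladder, nose to the flap. Descend.

```bash
python3 -m handwheel '[{"travel":[-0.075,-0.034,0],"dr":[0,0,0.018]},{"travel":[0,0,0.18],"dr":[0,0,0]},{"travel":[0,0,0.18],"dr":[0,0,0]},{"travel":[0,0,0],"dr":[0,0,0]}]'
python3 -c "
from h import *; goal((-88,5,92))"
```

```text
time_s: 2.9
eef_pos: [0.4912, 0.144, 0.1496]
eef_rot: [0.001, 0.637, 0.771, -0.0]
wrist_force: [-1.5, 0.2, -1.1]
opening: 1.002
t 2.9 tcp bin mm [-88.4  -1.4 149.6] jaw 24.97365393031999
tool shift mm [ 5.7  3.1 57.6] frac [0.0378 0.0204 0.3838] yaw err about tool z, frac -0.0008782023226667472 tilt [1.33660102e-03 1.81116562e-03 9.53878164e-23] F [-1.5  0.2 -1.1]
10mm along bin +x frac: [-0.0281  0.0604  0.0001] +y: [ 0.0604  0.0281 -0.    ] q [ 0.05  0.13  1.84 -0.    1.17 -0.14]
```

```bash
python3 -m handwheel '[{"travel":[0.03,0.016,0.12],"dr":[0,0,0]},{"travel":[0,0,0.12],"dr":[0,0,0]},{"travel":[0,0,0.1],"dr":[0,0,0]},{"travel":[0,0,0],"dr":[0,0,0]},{"travel":[0,0,0],"dr":[0,0,0]}]'
python3 - <<'E'
from h import *
from bench import viewer
goal((-88,5,92))
im=viewer.camera("top"); cv2.imwrite("pics/t2.png",cv2.cvtColor(im,cv2.COLOR_RGB2BGR))
im=viewer.camera("wrist"); cv2.imwrite("pics/w2.png",cv2.cvtColor(im,cv2.COLOR_RGB2BGR))
E
```

```text
time_s: 3.32
eef_pos: [0.4923, 0.1416, 0.1037]
eef_rot: [0.002, 0.64, 0.768, 0.001]
wrist_force: [0.7, 0.0, 1.0]
opening: 0.999
t 3.3167 tcp bin mm [-86.8  -3.4 103.7] jaw 24.480191322969667
tool shift mm [ 8.2  2.3 11.7] frac [0.0544 0.0155 0.078 ] yaw err about tool z, frac -0.01732695590101135 tilt [7.93892464e-03 5.78752129e-03 8.79109133e-22] F [0.7 0.  1. ]
10mm along bin +x frac: [-0.0276  0.0607  0.0003] +y: [ 0.0607  0.0276 -0.0001] q [ 0.05  0.2   1.87 -0.    1.07 -0.13]
```

View pics/w2.png

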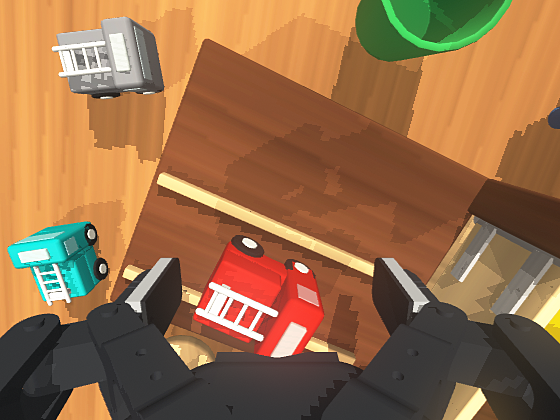

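The truck finger stands just behind the tail (tail left edge about (200,300), pad at (165,290)), flap finger ahead over the left kerb. Correct y and height.

```bash
python3 -m handwheel '[{"travel":[0.05,0.015,0.06],"dr":[0.01,0.006,-0.017]},{"travel":[0,0,0],"dr":[0,0,0]},{"travel":[0,0,0],"dr":[0,0,0]},{"travel":[0,0,0],"dr":[0,0,0]}]'
python3 -c "
from h import *; goal((-88,5,92))"
```

```text
time_s: 3.75
eef_pos: [0.4963, 0.1503, 0.0985]
eef_rot: [0.002, 0.636, 0.771, 0.002]
wrist_force: [0.7, -0.7, -0.7]
opening: 1.0
t 3.75 tcp bin mm [-85.1   6.   98.5] jaw 25.03108324125087
tool shift mm [ 0.4 -3.1  6.4] frac [ 0.0024 -0.0207  0.043 ] yaw err about tool z, frac 0.001036108041695627 tilt [ 1.15512868e-02  8.46152064e-04 -3.66519595e-22] F [ 0.7 -0.7 -0.7]
10mm along bin +x frac: [-0.0282  0.0604  0.0004] +y: [0.0604 0.0282 0.0001] q [ 0.06  0.22  1.86  0.    1.06 -0.13]
```

```bash
python3 -m handwheel '[{"travel":[0,0,0.045],"dr":[0.012,0,0]},{"travel":[0,0,0],"dr":[0,0,0]},{"travel":[0,0,0],"dr":[0,0,0]}]'
python3 -c "
from h import *; goal((-88,5,92))"
```

```text
time_s: 4.0
eef_pos: [0.4968, 0.1507, 0.0917]
eef_rot: [0.0, 0.636, 0.772, -0.0]
wrist_force: [0.2, 0.1, 0.2]
opening: 1.006
t 4.0 tcp bin mm [-84.7   6.5  91.7] jaw 25.0793966261419
tool shift mm [ 0.1 -3.6 -0.3] frac [ 0.0006 -0.0243 -0.0023] yaw err about tool z, frac 0.0026465542047300044 tilt [3.78597452e-04 1.27597696e-03 2.27497696e-23] F [0.2 0.1 0.2]
10mm along bin +x frac: [-0.0283  0.0604  0.    ] +y: [ 0.0604  0.0283 -0.    ] q [ 0.07  0.23  1.86 -0.    1.05 -0.13]
```

```bash
python3 -m handwheel '[{"travel":[-0.017,0.036,0],"dr":[0,0,0]},{"travel":[-0.017,0.036,0],"dr":[0,0,0]},{"travel":[-0.017,0.036,0],"dr":[0,0,0]},{"travel":[-0.017,0.036,0],"dr":[0,0,0]},{"travel":[-0.017,0.036,0],"dr":[0,0,0]},{"travel":[-0.017,0.036,0],"dr":[0,0,0]},{"travel":[-0.017,0.036,0],"dr":[0,0,0]},{"travel":[-0.017,0.036,0],"dr":[0,0,0]},{"travel":[0,0,0],"dr":[0,0,0]}]'
python3 - <<'E'
from h import *
from bench import viewer
goal((-20,5,92))
im=viewer.camera("wrist"); cv2.imwrite("pics/w3.png",cv2.cvtColor(im,cv2.COLOR_RGB2BGR))
E
```

```text
time_s: 4.75
eef_pos: [0.5435, 0.1401, 0.0923]
eef_rot: [-0.005, 0.635, 0.773, -0.003]
wrist_force: [-7.8, -3.6, 7.4]
opening: 0.996
t 4.75 tcp bin mm [-36.8   7.6  92.3] jaw 25.256099930663964
tool shift mm [-9.5 14.1  0.1] frac [-0.0632  0.094   0.0004] yaw err about tool z, frac 0.008536664355465481 tilt [-1.96906739e-02 -8.84483849e-03  1.11224663e-21] F [-7.8 -3.6  7.4]
10mm along bin +x frac: [-0.0284  0.0603 -0.0008] +y: [ 0.0603  0.0284 -0.    ] q [ 0.04  0.32  1.74  0.    1.09 -0.16]
```

View pics/w3.png

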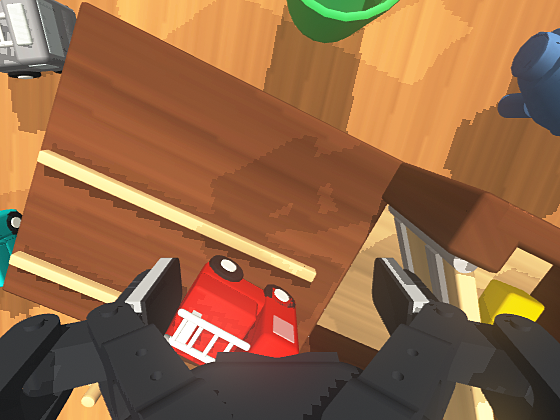

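The flap is being opened by the flap finger (panel seen at (430,240)–(465,300)), with the truck well behind it at (235,310), still between kerbs. Continue.

```bash
python3 -m handwheel '[{"travel":[-0.025,0.033,-0.01],"dr":[-0.02,-0.01,0.008]},{"travel":[-0.023,0.034,0],"dr":[0,0,0]},{"travel":[-0.017,0.036,0],"dr":[0,0,0]},{"travel":[-0.017,0.036,0],"dr":[0,0,0]},{"travel":[-0.017,0.036,0],"dr":[0,0,0]},{"travel":[0,0,0],"dr":[0,0,0]}]'
python3 - <<'E'
from h import *
from bench import viewer
goal((34,5,92))
im=viewer.camera("wrist"); cv2.imwrite("pics/w4.png",cv2.cvtColor(im,cv2.COLOR_RGB2BGR))
E
```

```text
time_s: 5.3
eef_pos: [0.564, 0.135, 0.0942]
eef_rot: [-0.011, 0.634, 0.773, -0.006]
wrist_force: [-3.9, -5.2, 3.8]
opening: 0.997
t 5.3 tcp bin mm [-15.7   7.6  94.2] jaw 25.413840976964483
tool shift mm [-23.7  43.8   1. ] frac [-0.1577  0.292   0.0066] yaw err about tool z, frac 0.013794699232149318 tilt [-4.25900471e-02 -1.79159460e-02 -1.01478938e-20] F [-3.9 -5.2  3.8]
10mm along bin +x frac: [-0.0286  0.0602 -0.0016] +y: [ 0.0602  0.0286 -0.0001] q [ 0.03  0.36  1.68  0.01  1.12 -0.17]
```

View pics/w4.png

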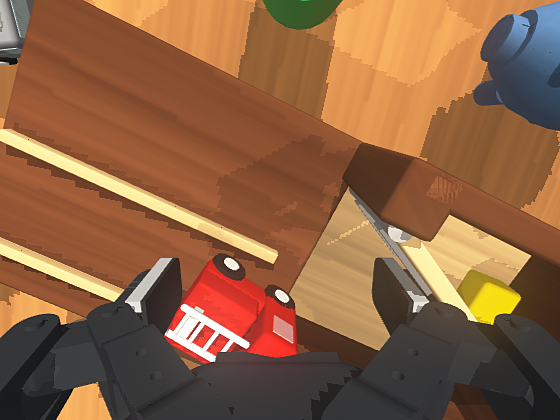

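Flap is open past ~0.9 rad along the finger, the truck's nose (290,330) is just at the threshold, slightly yawed but free of the flap and jambs. Continue.

```bash
python3 -m handwheel '[{"travel":[-0.025,0.036,0],"dr":[-0.04,-0.02,0.01]},{"travel":[-0.02,0.038,0],"dr":[-0.01,-0.005,0]},{"travel":[-0.02,0.038,0],"dr":[-0.01,-0.005,0]},{"travel":[-0.018,0.038,0],"dr":[-0.01,-0.005,0]},{"travel":[-0.018,0.038,0],"dr":[0,0,0]},{"travel":[0,0,0],"dr":[0,0,0]}]'
python3 - <<'E'
from h import *
from bench import viewer
goal((34,5,92))
im=viewer.camera("wrist"); cv2.imwrite("pics/w5.png",cv2.cvtColor(im,cv2.COLOR_RGB2BGR))
E
```

```text
time_s: 5.85
eef_pos: [0.5889, 0.1252, 0.0934]
eef_rot: [0.001, 0.635, 0.773, -0.004]
wrist_force: [-0.8, -3.1, 4.5]
opening: 0.998
t 5.85 tcp bin mm [10.8  4.2 93.4] jaw 25.26246848017132
tool shift mm [-9.1 21.3  1.4] frac [-0.0609  0.142   0.0091] yaw err about tool z, frac 0.00874894933904405 tilt [-8.74759180e-03  1.21644331e-02  2.66593903e-21] F [-0.8 -3.1  4.5]
10mm along bin +x frac: [-0.0285  0.0603 -0.0001] +y: [ 0.0603  0.0285 -0.0005] q [ 0.02  0.4   1.64 -0.01  1.11 -0.18]
```

View pics/w5.png

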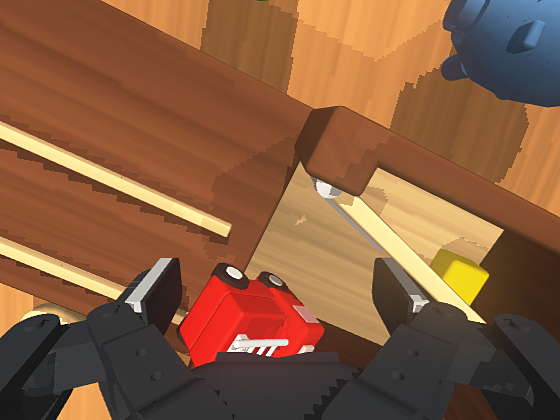

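The truck is tipping over the threshold, flap held wide open by the other finger. A few more rows.

```bash
python3 -m handwheel '[{"travel":[-0.018,0.038,0],"dr":[0,0,0]},{"travel":[-0.018,0.038,0],"dr":[0,0,0]},{"travel":[-0.018,0.038,0],"dr":[0,0,0]},{"travel":[0,0,0],"dr":[0,0,0]},{"travel":[0,0,0],"dr":[0,0,0]}]'
python3 - <<'E'
from h import *
from bench import viewer
goal((34,5,92))
im=viewer.camera("wrist"); cv2.imwrite("pics/w6.png",cv2.cvtColor(im,cv2.COLOR_RGB2BGR))
E
```

```text
time_s: 6.32
eef_pos: [0.6061, 0.1198, 0.0938]
eef_rot: [-0.001, 0.635, 0.773, -0.006]
wrist_force: [-5.2, -1.0, 3.6]
opening: 0.998
t 6.3167 tcp bin mm [28.9  3.1 93.8] jaw 25.286360980276
tool shift mm [-0.5  5.4  1.7] frac [-0.0032  0.0363  0.0116] yaw err about tool z, frac 0.009545366009200033 tilt [-2.05741983e-02  1.06513527e-02  3.25488639e-21] F [-5.2 -1.   3.6]
10mm along bin +x frac: [-0.0285  0.0603 -0.0005] +y: [ 0.0603  0.0285 -0.0006] q [ 0.01  0.43  1.59 -0.01  1.13 -0.19]
```

View pics/w6.png

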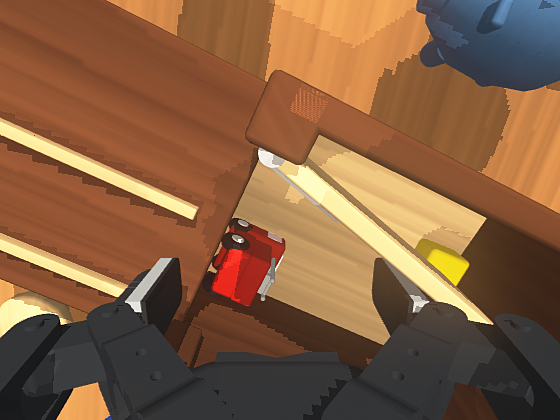

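The truck has gone off the ledge, seen at (245,265) inside the bin beside the ledge wall. I wait two rows and check it has settled low before withdrawing.

```bash
python3 -m handwheel '[{"travel":[0,0,0],"dr":[0,0,0]},{"travel":[0,0,0],"dr":[0,0,0]},{"travel":[0,0,0],"dr":[0,0,0]}]'
python3 - <<'E'
from h import *
from bench import viewer
goal((-75,6,94))
im=viewer.camera("wrist"); im2=viewer.camera("scene")
s=cv2.resize(cv2.cvtColor(im2,cv2.COLOR_RGB2BGR)[160:320,220:420],None,fx=2.4,fy=2.4,interpolation=cv2.INTER_CUBIC)
w=cv2.resize(cv2.cvtColor(im,cv2.COLOR_RGB2BGR)[160:400,120:420],(480,384)); w=w[:,:300]
cv2.imwrite("pics/c7.png",np.hstack([w,s]))
E
```

```text
time_s: 6.62
eef_pos: [0.6058, 0.1195, 0.0939]
eef_rot: [-0.001, 0.635, 0.773, -0.006]
wrist_force: [-2.5, -1.1, 2.9]
opening: 0.999
t 6.6167 tcp bin mm [28.6  2.7 93.9] jaw 25.26949356793719
tool shift mm [ 47.3 -92.3   0.6] frac [ 0.3151 -0.6154  0.0041] yaw err about tool z, frac 0.00898311893123965 tilt [-2.09132058e-02  1.13645938e-02  4.50008410e-21] F [-2.5 -1.1  2.9]
10mm along bin +x frac: [-0.0285  0.0603 -0.0005] +y: [ 0.0603  0.0285 -0.0007] q [ 0.01  0.43  1.59 -0.01  1.13 -0.18]
```

View pics/c7.png

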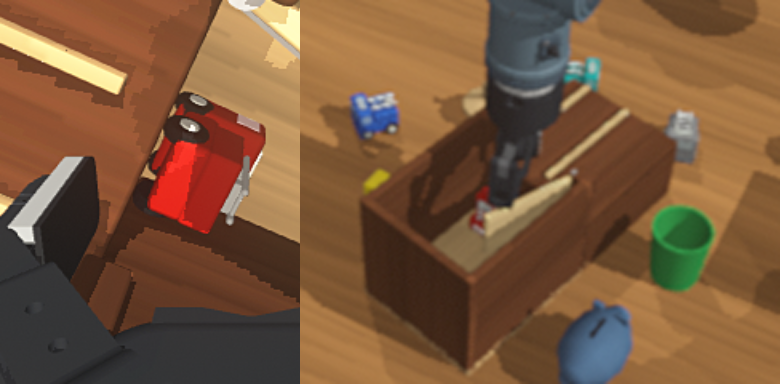

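The truck stands nose-down in the bin beside the ledge wall, settled (identical to previous picture), clear of both fingers and the flap. Withdraw along −x, so the flap follows the finger shut.

```bash
python3 -m handwheel '[{"travel":[0.034,-0.072,0],"dr":[-0.02,0.01,0]},{"travel":[0.034,-0.072,0],"dr":[0,0,0]},{"travel":[0.034,-0.072,0],"dr":[0,0,0]},{"travel":[0.034,-0.072,0],"dr":[0,0,0]},{"travel":[0.034,-0.072,0],"dr":[0,0,0]},{"travel":[0.034,-0.072,0],"dr":[0,0,0]},{"travel":[0.034,-0.072,0],"dr":[0,0,0]},{"travel":[0.034,-0.072,0],"dr":[0,0,0]},{"travel":[0,0,0],"dr":[0,0,0]}]'
python3 - <<'E'
from h import *
goal((-85,6,200))
E
```

```text
time_s: 7.47
eef_pos: [0.513, 0.1376, 0.0926]
eef_rot: [0.006, 0.637, 0.771, -0.001]
wrist_force: [0.2, -0.6, -0.3]
opening: 0.998
t 7.4667 tcp bin mm [-65.7  -2.3  92.6] jaw 24.913486412737143
tool shift mm [  14.7  -13.3 -107.6] frac [ 0.0978 -0.0889 -0.7176] yaw err about tool z, frac -0.002883786242095236 tilt [1.18813983e-02 1.76600025e-02 1.25197283e-21] F [ 0.2 -0.6 -0.3]
10mm along bin +x frac: [-0.0281  0.0605  0.0006] +y: [ 0.0605  0.0281 -0.0004] q [ 0.04  0.25  1.83 -0.01  1.05 -0.14]
```

```bash
python3 -m handwheel '[{"travel":[0.07,-0.07,0],"dr":[0,0,0]},{"travel":[0,0,-0.2],"dr":[0,0,0]},{"travel":[0,0,-0.25],"dr":[0,0,0]},{"travel":[0,0,-0.25],"dr":[0,0,0]},{"travel":[0,0,-0.25],"dr":[0,0,0]},{"travel":[-0.1,-0.2,0],"dr":[0,0,0]},{"travel":[-0.24,-0.12,0],"dr":[0,0,0]},{"travel":[-0.24,-0.12,0],"dr":[0,0,0]},{"travel":[-0.24,-0.12,0],"dr":[0,0,0]},{"travel":[-0.24,-0.12,0],"dr":[0,0,0]},{"travel":[-0.2,-0.1,0],"dr":[0,0,0]},{"travel":[0,0,0],"dr":[0,0,0]},{"travel":[0,0,0],"dr":[0,0,0]}]'
python3 - <<'E'
from h import *
from bench import viewer
goal((-85,6,200))
T=cv2.cvtColor(viewer.camera("top"),cv2.COLOR_RGB2BGR); S=cv2.cvtColor(viewer.camera("scene"),cv2.COLOR_RGB2BGR)
a=cv2.resize(T[90:330,90:350],(433,400),interpolation=cv2.INTER_CUBIC); s=cv2.resize(S[170:340,220:376],(367,400),interpolation=cv2.INTER_CUBIC)
cv2.imwrite("pics/c8.png",np.hstack([a,s]))
T0=cv2.imread("pics/top0.png")
for n,(x,y,r) in dict(pig=(171,148,22),beaker=(156,209,18),top=(278,253,16),block=(288,184,16),car=(119,312,20),cone=(442,305,20),grey=(185,283,14),turq=(246,295,14),blue=(320,220,14)).items():
    d=cv2.absdiff(T,T0)[y-r:y+r,x-r:x+r].max(2); print(n,int((d>50).sum()))
E
```

```text
time_s: 8.55
eef_pos: [0.4286, -0.0685, 0.2468]
eef_rot: [0.016, 0.634, 0.773, 0.007]
wrist_force: [0.2, 0.5, 0.2]
opening: 1.003
t 8.55 tcp bin mm [ -97.5 -222.7  246.8] jaw 25.30160494619858
tool shift mm [202.2 107.6  46.9] frac [1.3481 0.7173 0.3125] yaw err about tool z, frac 0.010053498206619337 tilt [5.77976708e-02 3.03360653e-02 4.30987429e-20] F [0.2 0.5 0.2]
10mm along bin +x frac: [-0.0285  0.0602  0.0023] +y: [ 0.0603  0.0285 -0.0001] q [-0.44 -0.19  1.95  0.01  1.35 -0.63]
pig 0
beaker 0
top 518
block 54
car 0
cone 395
grey 0
turq 55
blue 600
```

View pics/c8.png

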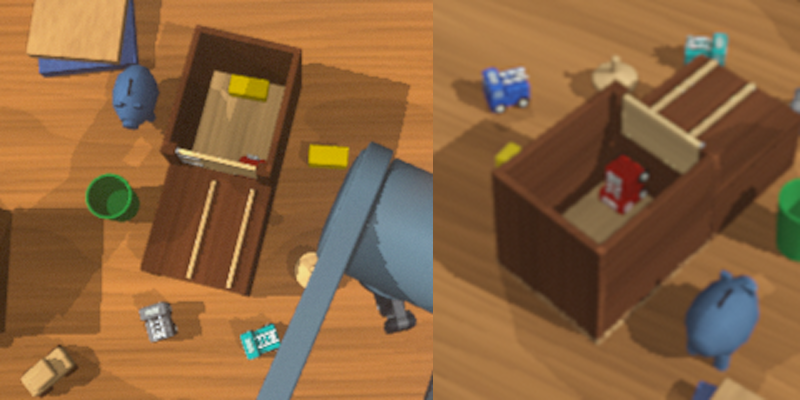

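```bash
python3 -m handwheel '[{"travel":[0,0,0],"dr":[0,0,0]},{"travel":[0,0,0],"dr":[0,0,0]},{"travel":[0,0,0],"dr":[0,0,0]},{"travel":[0,0,0],"dr":[0,0,0]}]'
python3 - <<'E'
from h import *
from bench import viewer,ctrl
S=cv2.cvtColor(viewer.camera("scene"),cv2.COLOR_RGB2BGR); S0=cv2.imread("pics/scene0.png")
d=cv2.absdiff(S,S0).max(2)
for n,(x,y,r) in dict(top=(297,201,9),blue=(251,207,11),block=(251,236,6),cone=(210,137,13),turq=(336,191,9)).items(): print(n,int((d[y-r:y+r,x-r:x+r]>50).sum()))
ctrl.hand_in()
E
```

```text
time_s: 8.98
eef_pos: [0.4302, -0.0633, 0.2463]
eef_rot: [0.015, 0.631, 0.776, 0.007]
wrist_force: [-0.4, 0.7, 0.2]
opening: 1.005
top 0
blue 0
block 0
cone 35
turq 4
the job is handed in; nothing more can be done
```

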